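Lock a cut pane into its carrier

TASK

Secure the cut pane for transport: with a fingertip, push the standing hold-down tab over until it lies flat above the glass, then push it along so that its free edge is tucked fully home beneath the fixed steel lip and stays there. Only push: do not pinch the tab between the fingers, do not lift or shift the pane, leave everything else where it stands, and finish clear of everything.

Things in the scene. Friction and masses are not known exactly. Their poses are not given: they have to be found in the camera images.
- carrier: plywood base board of the pane carrier, 270 x 240 x 15 mm, fixed to the bench. Origin: centre of its underside, on the bench. x points from the tab's hinge towards the lip, y along the hinge, z up. In this frame the hinge axis is at x -100 mm (at tab_slide 0), z 29.5 mm; the lip is at x 32 to 78 mm.
- tab (a joint): angle of the aluminium hold-down tab, rad. 0: flat above the pane (stop), 1.57: upright, more: leaning back away from the lip, stop at 2.3. Reaches 125 mm from the hinge axis, 96 mm wide. A weak spring lifts it again if left flat but not tucked; about 2 N at 80 mm from the hinge holds it flat, less than 1 N swings it when upright. Fold it by pushing near its free edge.
- tab_slide (a joint): how far the hinge with the tab has been slid towards the lip (carrier +x), m: 0 to 0.024 (stops), 0.024 is fully home. It moves at about 6 N and stays where left. The tab must be folded flat before it is slid, else its edge lands on top of the lip.
- rib (a point): middle of the upright rear face (towards the hinge) of the thumb rib on the tab's outer face, 80 mm from the hinge axis, 6 mm above that face. Rib 70 mm wide, 12 mm high, top 5 mm thick, then sloping towards the free edge, ending 101 mm from the axis. x from hinge to free edge, z out of the outer face (up when flat). Flat, the outer face is 31 mm above the bench.
- tab_edge (a point): middle of the tab's free edge on its outer face, 125 mm from the hinge axis; axes as for the rib.
- lip_edge (a point): middle of the mouth edge of the fixed steel lip, at carrier x 33 mm, 41.5 mm above the bench. The lip is 100 mm wide, its underside 34 mm above the bench (3 mm above the flat tab), flared up at the mouth; its top 43.5 mm at most. Home, the tab reaches 16 mm in past the mouth. Axes as the carrier's.
- cover: the tab's aluminium sheet, 3 mm thick, 96 mm wide, with its rib: the outer face. Origin on the hinge axis (middle of the sheet's thickness), x to the free edge, z out of the outer face.
- liner: the 3 mm rubber sheet, 110 x 90 mm, under the tab (the face towards the glass). Origin on the hinge axis, axes as the cover's.
- pane_mid (a point): centre of the loose glass pane, 118 x 190 x 6 mm, lying on the carrier, its top 21 mm above the bench.
- lifter_mid (a point): centre of a small black rubber suction lifter, 42 mm wide, 46 mm high, standing on the pane beside the tab (carrier y about +72 mm). Leave it.
- driver_grip (a point): grip of a screwdriver lying beside the carrier at its -y side. Leave it.
- jar_mid (a point): centre of a jar, 60 mm wide, 85 mm high, beside the carrier at its +y side. Leave it.
- mug_mid (a point): centre of a white mug, 76 mm wide, 90 mm high. Leave it.
- tape_mid (a point): centre of a black tape measure case, 70 x 35 x 62 mm. Leave it.
- blocks_mid (a point): centre of an open cardboard box, 110 x 140 x 40 mm, with black spacers. Leave it.
- putty_mid (a point): centre of a white tub, 98 mm wide, 62 mm high. Leave it.

How it is judged (in metres and radians):
On the way, in this order (a step that is already met when the one before it is completed fails the run):
1. the tab is folded flat, not yet slid home (value of joint tab below 0.1 rad and value of joint tab_slide below 0.017 m).
2. the tab's edge is tucked home beneath the lip (value of joint tab below 0.06 rad and value of joint tab_slide above 0.019 m), for 0.1 s.
At the end, for the whole second after the job is handed in: The tab lies flat (within 0.06 rad) and has been slid at least 19 of its 24 mm, its free edge at least 10 mm in beneath the lip and held there by it, at rest; the pane lies where it was (within 12 mm) (all of step 2 and x of tab_edge in the frame of lip_edge above 0.01 m and z of tab_edge in the frame of lip_edge below -0.006 m and velocity of joint tab between -0.05 and 0.05 rad/s and distance of pane_mid from where it was at the start of the episode below 0.012 m); the robot touches nothing.
It fails at once if the tab was pinched: fingers pressed its outer face and its liner at once (contact force between the fingers and cover above 1 N and contact force between the fingers and liner above 1 N).
It fails at once if the pane was lifted or shifted by more than 12 mm (distance of pane_mid from where it was at the start of the episode above 0.012 m).
It fails at once if the suction lifter on the pane was displaced by more than 20 mm (distance of lifter_mid from where it was at the start of the episode above 0.02 m).
It fails at once if another thing on the bench was displaced by more than 20 mm (distance of any of driver_grip, jar_mid, mug_mid, tape_mid, blocks_mid, putty_mid from where it was at the start of the episode above 0.02 m).
It also fails if it takes over 40 s, if anything falls off the work surface, if the arm or the gripper's body presses on something with over 40 N, if the wrist force passes 120 N, or if a joint passes its speed limit or range.

ROBOT

A 7-joint arm with a two-finger parallel gripper is mounted at the origin on the work surface. World frame = base frame: x ahead of the robot, y to its left, z up, the work surface at z = 0. Lengths are in mm, angles in rad, forces in N, time in s.
With the tool pointing down it reaches from about 400 to 875 mm from the base axis. Payload 4.4 kg.
Tool frame: the origin (TCP) lies at the very end of the fingers, on their centre line; the grasp point (between the pads) lies 19 mm behind it (ctrl.grip_depth is the distance from the TCP to the grasp point, in mm); z points along the fingers, x is the direction in which the jaws open and shut, and the axes are right-handed (so a half turn about z gives the same grasp; the last joint's range is limited). The gripper opens to 85 mm and grips with 20 to 120 N. Pads are 22 mm wide; open, the fingers measure 114 mm over their backs; the gripper's body (76 mm by 85 mm) begins 54 mm behind the grasp point. The pads swing forward as they close: fully open they stand 13 mm farther back than shut.
Start: joints at [-1.186, 0.628, 0.038, 1.517, -0.027, 0.996, -0.02], TCP at [283.175, 585.089, 231.313] pointing down, gripper open.
Joint ranges: [-3.06, 3.06], [-0.37, 2.12], [-1.25, 1.32], [0.18, 2.47], [-1.1, 4.24], [0.23, 1.98], [-2.94, 2.94]. Speed limits (rad/s): [2.57, 2.57, 3.14, 3.14, 3.14, 3.14, 3.14].

INTERFACE

Orientations are given as [roll, pitch, yaw] about the fixed x, y, z axes, in that order (R = Rz(yaw) Ry(pitch) Rx(roll)).
In Python, from cell import ctrl gives the robot as it stands.
- The arm moves only by the shell command python3 -m creep 'ROWS'. ROWS is JSON, a list of rows, each an object with "hand": the opening, from 0 (shut) to 1 (fully open); "travel": the shift along the tool's x, y, z in cm, a list of three; "angular": the turn, a rotation vector about the tool's x, y, z in degrees, a list of three. In form: [{"hand": hand, "travel": [tx, ty, tz], "angular": [rx, ry, rz]}, ...]. A call has 1 to 20 rows; each row is the pose to reach, as a shift and turn from the pose measured when the call began, along the tool's axes at that moment; what a row does not reach only later rows make up. A row lasts 1/10 s, in which the tool goes at most 50 mm and 8.59 degrees, less where a joint would pass 70% of its speed; a pose out of reach is approached as far as the arm can. A call with a gripper value outside its range is refused whole. The fingers move at their own pace and stop on an object; the grip force is fixed at half the most. Time passes only in rows, so rows that repeat a pose let the fingers close. It gives the time, the measured TCP pose, the force and the opening at its end, in the units of the state.
- ctrl.read_state(): the state, without advancing time (a new reading comes with each control period).
- ctrl.get_image(name): name is "scene" or "top"; returns a dict with "frame" (400x640x3 uint8, red, green, blue), "fx", "fy", "cx", "cy" (pixels), "origin" and "orientation" of the camera in the world. Camera axes: x right, y down, z forward; pixel columns grow to the right and rows downward; lengths in mm; the calibration is good to about 2 mm. A picture is of the moment at which its call begins. There is no depth.
- ctrl.finish_job(): hands the job in, once; it reports no verdict.
Trained networks look in the newest picture that a camera, given by its name, has taken for a name from the list of things; names that differ only in an ending like _2 or _b are one class to them, and where a whole thing is asked for, a point or a joint stands for the part that bears it (a point fixed in the world has none). Each returns a list of dicts, best first, with "confidence" (0 to 1); they miss things now and then, are a little off and sometimes report something else, mostly with a low value. They report only what shows in the picture. A call takes as long as a camera call.
- ctrl.regions_of(camera, thing): "region" (400x640 bool, what is visible of it).
- ctrl.spot_point(camera, thing): "at" ([x, y, z] in mm, in world coordinates, good to about 4 mm: a listed point, or the origin of a listed thing).
The state is a dict: "clock": time; "qpos": joint angles; "qd": joint speeds; "tau": joint torques, N m; "eef_pos": TCP position; "tool_rot": TCP orientation; "force": force on the tool from outside, world axes, zero at the start; "torque": the same for the moment, N m; "width": finger opening in mm.
Only numpy, scipy, OpenCV 4.12 (cv2) and the standard library are available. Lean on these libraries where they do the work, as an engineer would, in place of code of your own. Each camera call takes 0.05 s, during which the arm holds its last target. There are 200 camera calls.

## Working session

There is one attempt and no reset: what is moved stays moved. The work goes in short steps, Python scripts to look and compute and a shell command to move; the robot and the scene stay as the last step left them, time stands still between calls to the robot, and variables do not carry over. Pictures are saved under pics/ and viewed, about 8 in all and at most 12, crops included, and the job is handed in when it is done.

```bash
mkdir -p pics; ls; python3 - <<'E'
from cell import ctrl
import cv2, numpy as np
s=ctrl.read_state(); print({k:np.round(v,3).tolist() for k,v in s.items()})
for c in("scene","top"):
    d=ctrl.get_image(c); cv2.imwrite(f"pics/a_{c}.png",d["frame"][:,:,::-1])
    print(c,d["fx"],d["origin"],d["orientation"])
    for n in "carrier rib tab_edge lip_edge cover liner pane_mid lifter_mid driver_grip jar_mid mug_mid tape_mid blocks_mid putty_mid".split():
        r=ctrl.spot_point(c,n); print(n,[(np.round(q["at"]).tolist(),round(q["confidence"],2)) for q in r[:2]])
E
```

```text
pics
{'clock': 0.0, 'qpos': [-1.186, 0.629, 0.038, 1.518, -0.027, 0.996, -0.02], 'qd': [-0.001, -0.001, 0.0, 0.001, -0.0, 0.0, -0.001], 'tau': [-0.001, -56.342, 1.226, -19.345, 0.011, 0.011, -0.0], 'eef_pos': [282.916, 584.523, 230.4], 'tool_rot': [3.142, 0.002, 1.12], 'force': [0.301, -0.097, -0.256], 'torque': [0.048, -0.02, 0.036], 'width': 85.371}
scene 384.12466442190924 [1039.20199816 -424.01919253  894.58995174] [-2.49490243 -0.01672734  0.8808673 ]
carrier [([562.0, -124.0, 2.0], 0.77), ([540.0, -151.0, 41.0], 0.59)]
rib [([632.0, -27.0, 109.0], 0.71)]
tab_edge [([632.0, -28.0, 152.0], 0.56)]
lip_edge [([543.0, -151.0, 41.0], 0.6)]
cover [([620.0, -45.0, 35.0], 0.54)]
liner [([540.0, -151.0, 41.0], 0.66)]
pane_mid [([563.0, -121.0, 21.0], 0.91)]
lifter_mid [([626.0, -154.0, 43.0], 0.75)]
driver_grip [([449.0, -14.0, 13.0], 0.61), ([464.0, 391.0, 36.0], 0.36)]
jar_mid [([720.0, -200.0, 43.0], 0.63)]
mug_mid [([640.0, -433.0, 46.0], 0.66), ([449.0, -14.0, 13.0], 0.55)]
tape_mid [([429.0, -463.0, 34.0], 0.84)]
blocks_mid [([651.0, 414.0, 20.0], 0.62), ([628.0, -151.0, 42.0], 0.33)]
putty_mid [([463.0, 393.0, 37.0], 0.81)]
top 465.83637864385867 [ 444.74480254  -32.34755672 1458.5944432 ] [-3.04019152  0.02049294 -1.58653616]
carrier [([561.0, -119.0, -2.0], 0.8)]
rib [([628.0, -27.0, 109.0], 0.96)]
tab_edge [([636.0, -26.0, 157.0], 0.94)]
lip_edge [([539.0, -148.0, 44.0], 0.66)]
cover [([622.0, -42.0, 30.0], 0.44)]
liner [([620.0, -44.0, 30.0], 0.68)]
pane_mid [([559.0, -124.0, 16.0], 0.87), ([651.0, 412.0, 19.0], 0.63)]
lifter_mid [([621.0, -156.0, 46.0], 0.65), ([450.0, -13.0, 13.0], 0.41)]
driver_grip [([452.0, -14.0, 12.0], 0.87)]
jar_mid [([715.0, -194.0, 40.0], 0.8)]
mug_mid [([639.0, -431.0, 45.0], 0.68)]
tape_mid [([435.0, -459.0, 26.0], 0.75)]
blocks_mid [([654.0, 414.0, 16.0], 0.61)]
putty_mid [([466.0, 398.0, 32.0], 0.73)]
```

View pics/a_scene.png

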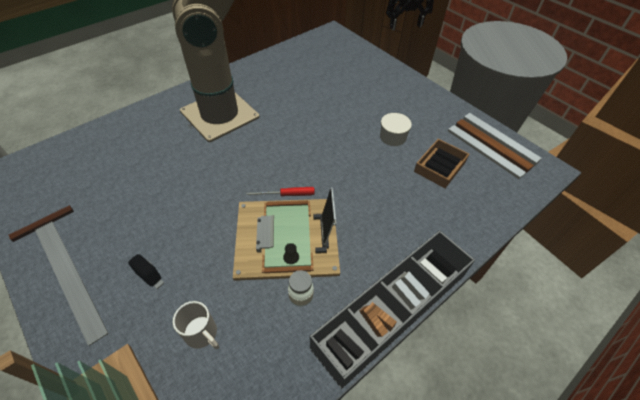

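View pics/a_top.png

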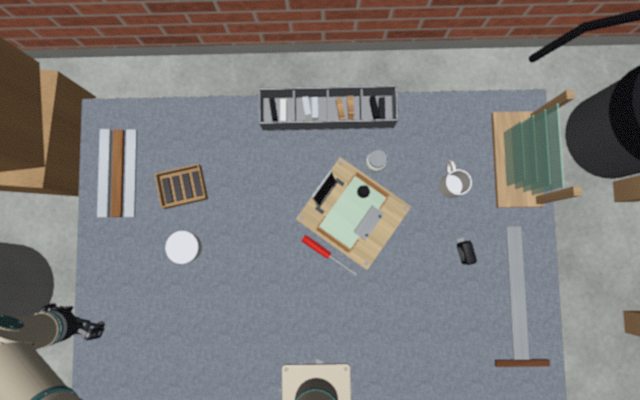

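The scene view shows the carrier around (287,238), with the black tab standing at (330,220), the lip at (265,232) and the lifter at (291,252). The top view agrees: carrier at (353,213), tab at (327,188), lip at (368,220). Next I fit the carrier pose and write a helper that converts carrier coordinates into tool rows.

```bash
cat > h.py <<'E'
from cell import ctrl
import numpy as np, cv2
from scipy.spatial.transform import Rotation as Ro
C=np.array([561.,-121.]); PSI=np.deg2rad(-127.)
try: C,PSI=(lambda a:(a[:2],a[2]))(np.load("pose.npy"))
except OSError: pass
def w2c(p): p=np.asarray(p,float); return np.r_[Ro.from_euler('z',-PSI).apply(np.r_[p[:2]-C,0])[:2],p[2]]
def c2w(p): p=np.asarray(p,float); return np.r_[C+Ro.from_euler('z',PSI).apply(np.r_[p[:2],0])[:2],p[2]]
def rel(p):  # carrier-frame TCP target (mm), tool down with tool x along carrier y -> travel cm, angular deg
    s=ctrl.read_state(); R=Ro.from_euler('xyz',s["tool_rot"])
    G=Ro.from_euler('xyz',[np.pi,0,PSI+np.pi/2])
    return np.round(R.inv().apply(c2w(p)-s["eef_pos"])/10,2),np.round(np.degrees((R.inv()*G).as_rotvec()),1)
def st():
    s=ctrl.read_state(); R=Ro.from_euler('z',-PSI)
    print("t",s["clock"],"tcp_c",np.round(w2c(s["eef_pos"]),1),"F_c",np.round(R.apply(s["force"]),1),"w",round(s["width"],1))
def pix2z(d,uv,z):
    R=Ro.from_euler('xyz',d["orientation"]); r=R.apply(np.c_[(uv[:,0]-d["cx"])/d["fx"],(uv[:,1]-d["cy"])/d["fy"],np.ones(len(uv))])
    o=np.asarray(d["origin"]); return o+r*((z-o[2])/r[:,2])[:,None]
E
python3 - <<'E'
from h import *
out=[]
for c in("top","scene"):
    d=ctrl.get_image(c); m=ctrl.regions_of(c,"carrier")[0]["region"].astype(np.uint8)
    v,u=np.nonzero(m); P=pix2z(d,np.c_[u,v].astype(float),15.)[:,:2]
    (x,y),wh,a=cv2.minAreaRect(P.astype(np.float32)); print(c,(x,y),wh,a)
# landmarks fit: rigid 2D
L={"carrier":(0,0),"lip_edge":(33,0),"cover":(-100,0)}
A=[];B=[]
for c in("top","scene"):
    for n,q in L.items():
        r=[k for k in ctrl.spot_point(c,n)]
        if r: A.append(q);B.append(r[0]["at"][:2])
A=np.array(A,float);B=np.array(B);a=A-A.mean(0);b=B-B.mean(0)
psi=np.arctan2((a[:,0]*b[:,1]-a[:,1]*b[:,0]).sum(),(a*b).sum()); c0=B.mean(0)-Ro.from_euler('z',psi).as_matrix()[:2,:2]@A.mean(0)
print(B.round(),np.degrees(psi),c0)
E
```

```text
top (561.6248168945312, -124.06678771972656) (273.4678649902344, 243.64979553222656) 53.749488830566406
scene (551.853759765625, -116.15702819824219) (272.8380432128906, 280.3327331542969) 53.668312072753906
[[ 562. -121.]
 [ 539. -153.]
 [ 466.  397.]
 [ 561. -126.]
 [ 542. -152.]
 [ 618.  -46.]] -89.20323507104933 [548.17722782 -55.53117394]
```

```bash
python3 - <<'E'
import numpy as np; np.save("pose.npy",[561.5,-123.5,np.deg2rad(-126.3)])
from h import *
for n in("tab_edge","rib","lifter_mid"): print(n,[w2c(r["at"]).round() for c in("top","scene") for r in ctrl.spot_point(c,n)[:1]])
print(rel([-165,0,210]),c2w([-165,0,210]))
E
```

```text
tab_edge [array([-119.,    1.,  154.]), array([-122.,   -1.,  152.])]
rib [array([-119.,   -0.,  108.]), array([-116.,    1.,  107.])]
lifter_mid [array([-13.,  68.,  45.]), array([-14.,  72.,  42.])]
(array([-35.43,  58.92,   2.13]), array([ -0. ,  -0. , 100.5])) [659.1821745    9.47816657 210.        ]
```

```bash
python3 -m creep '[{"hand":0,"travel":[-3,5,0],"angular":[0,0,8]},{"hand":0,"travel":[-5.5,9,0],"angular":[0,0,16]},{"hand":0,"travel":[-8,13,0],"angular":[0,0,24]},{"hand":0,"travel":[-10.5,17.5,0],"angular":[0,0,32]},{"hand":0,"travel":[-13,21.5,0],"angular":[0,0,40]},{"hand":0,"travel":[-15.5,26,0],"angular":[0,0,48]},{"hand":0,"travel":[-18,30,0],"angular":[0,0,56]},{"hand":0,"travel":[-20.5,34,0.5],"angular":[0,0,64]},{"hand":0,"travel":[-23,38.5,1],"angular":[0,0,72]},{"hand":0,"travel":[-25.5,42.5,1.5],"angular":[0,0,80]},{"hand":0,"travel":[-28,47,2],"angular":[0,0,88]},{"hand":0,"travel":[-30.5,51,2],"angular":[0,0,96]},{"hand":0,"travel":[-33,55,2.1],"angular":[0,0,100.5]},{"hand":0,"travel":[-35.4,58.9,2.1],"angular":[0,0,100.5]},{"hand":0,"travel":[-35.4,58.9,2.1],"angular":[0,0,100.5]},{"hand":0,"travel":[-35.4,58.9,2.1],"angular":[0,0,100.5]},{"hand":0,"travel":[-35.4,58.9,2.1],"angular":[0,0,100.5]},{"hand":0,"travel":[-35.4,58.9,2.1],"angular":[0,0,100.5]}]'; python3 - <<'E'
from h import *
st(); print(rel([-165,0,98]),rel([-130,0,98])); print(ctrl.read_state()["qpos"])
E
```

```text
clock: 4.1
eef_pos: [658.6, 12.1, 210.3]
tool_rot: [-3.141, 0.001, -0.631]
force: [-0.0, 0.5, -0.1]
width: 0.2
t 4.1 tcp_c [-166.8   -2.   210.3] F_c [-0.4 -0.3 -0.1] w 0.2
(array([ 0.22,  0.19, 11.23]), array([-0. ,  0.1,  0.1])) (array([ 0.21,  3.69, 11.22]), array([-0. ,  0.1,  0.1]))
[-0.33778632  0.71050451  0.49495644  1.52182322 -0.37723231  1.00578945
 -0.3714629 ]
```

```bash
python3 -m creep '[{"hand":0,"travel":[0.2,0,4],"angular":[0,0,0]},{"hand":0,"travel":[0.2,0,8],"angular":[0,0,0]},{"hand":0,"travel":[0.2,0.2,11.2],"angular":[0,0,0]},{"hand":0,"travel":[0.2,0.2,11.2],"angular":[0,0,0]},{"hand":0,"travel":[0.2,1.2,11.2],"angular":[0,0,0]},{"hand":0,"travel":[0.2,2.2,11.2],"angular":[0,0,0]},{"hand":0,"travel":[0.2,2.7,11.2],"angular":[0,0,0]},{"hand":0,"travel":[0.2,2.7,11.2],"angular":[0,0,0]}]'; python3 - <<'E'
from h import *
st()
d=ctrl.get_image("scene"); f=d["frame"]; cv2.imwrite("pics/b.png",cv2.resize(f[140:300,210:400,::-1],None,fx=4,fy=3.7,interpolation=cv2.INTER_CUBIC))
for c in("top","scene"): ctrl.get_image(c); print([w2c(r["at"]).round() for n in("tab_edge","rib") for r in ctrl.spot_point(c,n)[:1]])
E
```

```text
clock: 4.9
eef_pos: [644.5, -12.4, 100.1]
tool_rot: [-3.14, -0.001, -0.633]
force: [-0.1, 1.3, -0.7]
width: 0.2
t 4.9 tcp_c [-138.7    1.1  100.1] F_c [-1.  -0.8 -0.7] w 0.2
[array([-118.,   -2.,  106.])]
[array([-122.,   -1.,  152.]), array([-120.,    0.,  107.])]
```

View pics/b.png

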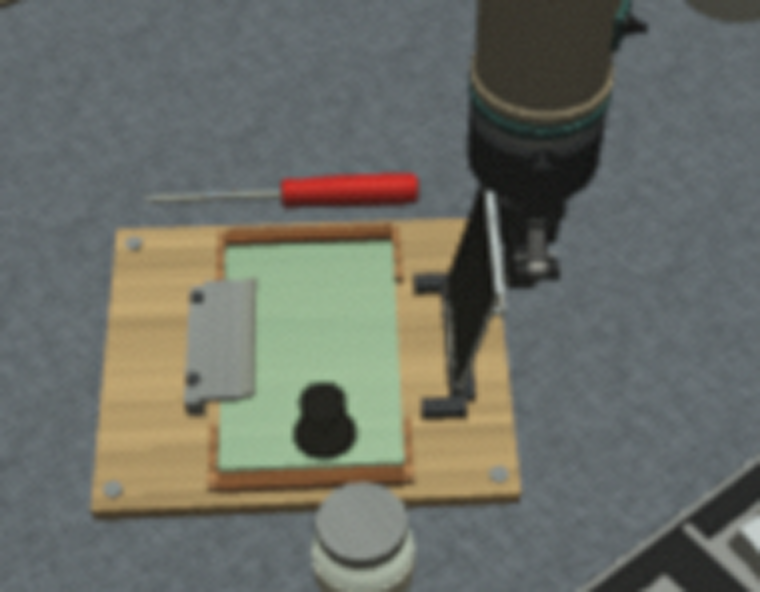

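The picture shows the finger just behind the tab at about (530,260), with the tab edge below the gripper body. Start folding.

```bash
python3 -m creep '[{"hand":0,"travel":[-0.1,0.8,0],"angular":[0,0,0]},{"hand":0,"travel":[-0.1,1.6,0],"angular":[0,0,0]},{"hand":0,"travel":[-0.1,2.4,0],"angular":[0,0,0]},{"hand":0,"travel":[-0.1,3.2,0],"angular":[0,0,0]},{"hand":0,"travel":[-0.1,4,0],"angular":[0,0,0]},{"hand":0,"travel":[-0.1,4.7,0.1],"angular":[0,0,0]},{"hand":0,"travel":[-0.1,5.5,0.3],"angular":[0,0,0]},{"hand":0,"travel":[-0.1,6.2,0.6],"angular":[0,0,0]},{"hand":0,"travel":[-0.1,6.2,0.6],"angular":[0,0,0]}]'; python3 - <<'E'
from h import *
st()
d=ctrl.get_image("scene"); f=d["frame"]; cv2.imwrite("pics/c.png",cv2.resize(f[140:300,210:400,::-1],None,fx=4,fy=3.7,interpolation=cv2.INTER_CUBIC))
for c in("top","scene"): ctrl.get_image(c); print([w2c(r["at"]).round() for n in("tab_edge","rib") for r in ctrl.spot_point(c,n)[:1]])
print(rel([-76,0,94]),rel([-38,0,31]))
E
```

```text
clock: 6.15
eef_pos: [605.9, -61.2, 91.7]
tool_rot: [3.141, 0.002, -0.632]
force: [-0.4, -0.1, -0.2]
width: -0.0
t 6.15 tcp_c [-76.5  -1.1  91.7] F_c [ 0.3 -0.2 -0.2] w -0.0
[array([-33.,   1., 136.]), array([-62.,  -4.,  99.])]
[array([-31.,   3., 134.]), array([-61.,  -0., 103.])]
(array([ 0.1 ,  0.26, -0.18]), array([-0.1,  0.1,  0.2])) (array([0.09, 4.07, 6.11]), array([-0.1,  0.1,  0.2]))
```

View pics/c.png

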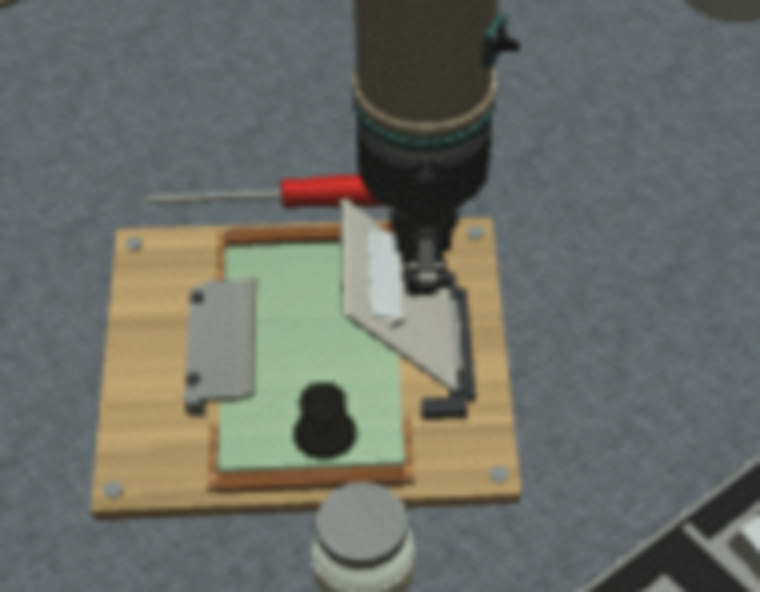

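The tab is at about 57°, with the finger neatly behind the rib (rib at (385,275), finger at (430,275)). Next I follow the arc down to near flat.

```bash
python3 -m creep '[{"hand":0,"travel":[0.1,0.8,0.4],"angular":[0,0,0]},{"hand":0,"travel":[0.1,1.5,0.9],"angular":[0,0,0]},{"hand":0,"travel":[0.1,2.1,1.6],"angular":[0,0,0]},{"hand":0,"travel":[0.1,2.7,2.4],"angular":[0,0,0]},{"hand":0,"travel":[0.1,3,3],"angular":[0,0,0]},{"hand":0,"travel":[0.1,3.3,3.6],"angular":[0,0,0]},{"hand":0,"travel":[0.1,3.5,4.2],"angular":[0,0,0]},{"hand":0,"travel":[0.1,3.6,4.8],"angular":[0,0,0]},{"hand":0,"travel":[0.1,3.6,5.3],"angular":[0,0,0]},{"hand":0,"travel":[0.1,3.6,5.3],"angular":[0,0,0]}]'; python3 - <<'E'
from h import *
st()
for c in("top","scene"): ctrl.get_image(c); print([w2c(r["at"]).round() for n in("tab_edge","rib") for r in ctrl.spot_point(c,n)[:1]])
st();print(rel([-40,0,31]))
E
```

```text
clock: 7.5
eef_pos: [586.5, -89.0, 38.4]
tool_rot: [-3.141, 0.002, -0.63]
force: [-1.0, -1.6, 1.0]
width: 0.1
t 7.5 tcp_c [-42.6  -0.2  38.4] F_c [1.8 0.1 1. ] w 0.1
[array([24.,  1., 46.]), array([-19.,  -6.,  45.])]
[array([25., -0., 47.]), array([-19.,  -2.,  48.])]
t 7.8 tcp_c [-43.1  -0.1  39.3] F_c [-0.2 -0.8  1.3] w -0.1
(array([0.01, 0.31, 0.83]), array([-0.1,  0.1,  0.2]))
```

```bash
python3 -m creep '[{"hand":0,"travel":[0,0.1,0.4],"angular":[0,0,0]},{"hand":0,"travel":[0,0.1,0.7],"angular":[0,0,0]},{"hand":0,"travel":[0,0.1,0.9],"angular":[0,0,0]},{"hand":0,"travel":[0,0.1,0.9],"angular":[0,0,0]},{"hand":0,"travel":[0,0.1,0.9],"angular":[0,0,0]}]'; python3 - <<'E'
from h import *
st()
for c in("top","scene"): ctrl.get_image(c); print([w2c(r["at"]).round() for n in("tab_edge","rib") for r in ctrl.spot_point(c,n)[:1]])
d=ctrl.get_image("scene"); f=d["frame"]; cv2.imwrite("pics/d.png",cv2.resize(f[140:300,210:400,::-1],None,fx=4,fy=3.7,interpolation=cv2.INTER_CUBIC))
st()
E
```

```text
clock: 8.3
eef_pos: [586.5, -89.3, 30.8]
tool_rot: [-3.139, 0.001, -0.63]
force: [-1.4, 1.2, 7.2]
width: 0.1
t 8.3 tcp_c [-42.4  -0.1  30.8] F_c [-0.1 -1.9  7.2] w 0.1
[array([27., -0., 32.]), array([-17.,  -4.,  35.])]
[array([26.,  1., 27.]), array([-16.,  -0.,  40.])]
t 8.65 tcp_c [-42.4  -0.1  30.8] F_c [ 0.4 -1.6  7.6] w 0.2
```

View pics/d.png

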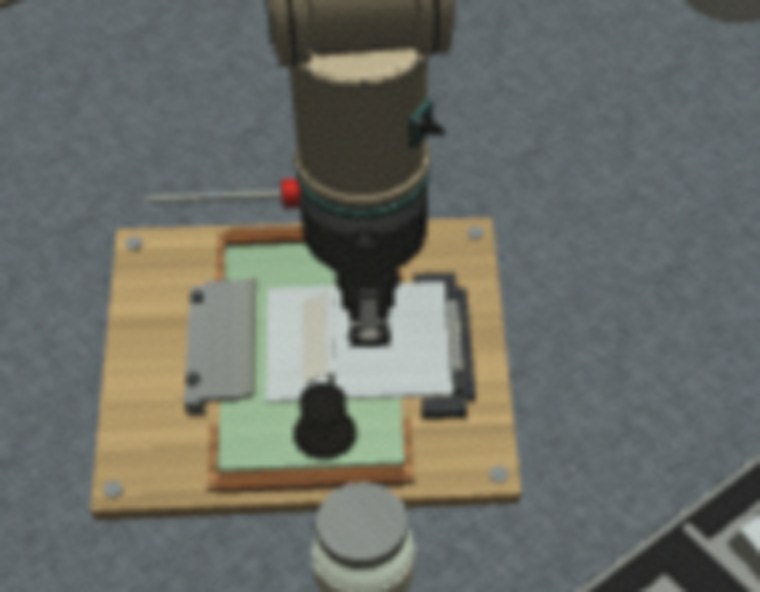

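The tab lies flat (edge at x≈266, free of the lip at x≈255), held down with about 7 N. Now I slide it at the same height.

```bash
python3 -m creep '[{"hand":0,"travel":[0,0.4,0],"angular":[0,0,0]},{"hand":0,"travel":[0,0.8,0],"angular":[0,0,0]},{"hand":0,"travel":[0,1.2,0],"angular":[0,0,0]},{"hand":0,"travel":[0,1.5,0],"angular":[0,0,0]},{"hand":0,"travel":[0,1.8,0],"angular":[0,0,0]},{"hand":0,"travel":[0,2.1,0],"angular":[0,0,0]},{"hand":0,"travel":[0,2.1,0],"angular":[0,0,0]}]'; python3 - <<'E'
from h import *
st()
for c in("top","scene"): ctrl.get_image(c); print([w2c(r["at"]).round() for n in("tab_edge","rib") for r in ctrl.spot_point(c,n)[:1]])
st()
E
```

```text
clock: 9.35
eef_pos: [575.3, -105.4, 30.9]
tool_rot: [-3.137, 0.0, -0.629]
force: [2.2, 3.5, 3.4]
width: 0.1
t 9.35 tcp_c [-22.8   0.4  30.9] F_c [-4.2 -0.3  3.4] w 0.1
[array([-36., 167.,  40.])]
[array([34.,  1., 30.]), array([-13.,  -2.,  38.])]
t 9.65 tcp_c [-22.7   0.3  30.9] F_c [-5.9  1.4  3.1] w -0.0
```

```bash
python3 -m creep '[{"hand":0,"travel":[0,0.4,0],"angular":[0,0,0]},{"hand":0,"travel":[0,0.8,0],"angular":[0,0,0]},{"hand":0,"travel":[0,1.2,0],"angular":[0,0,0]},{"hand":0,"travel":[0,1.4,0],"angular":[0,0,0]},{"hand":0,"travel":[0,1.5,0],"angular":[0,0,0]},{"hand":0,"travel":[0,1.5,0],"angular":[0,0,0]},{"hand":0,"travel":[0,1.5,0],"angular":[0,0,0]}]'; python3 - <<'E'
from h import *
st()
for c in("top","scene"): ctrl.get_image(c); print([w2c(r["at"]).round() for n in("rib","cover","lip_edge","pane_mid") for r in ctrl.spot_point(c,n)[:1]])
st()
E
```

```text
clock: 10.35
eef_pos: [567.1, -116.4, 30.9]
tool_rot: [-3.136, 0.0, -0.628]
force: [2.8, 4.7, 3.2]
width: 0.2
t 10.35 tcp_c [-9.   0.3 30.9] F_c [-5.5 -0.5  3.2] w 0.2
[array([-34., 170.,  41.]), array([36., -2., 46.])]
[array([ 3., -1., 38.]), array([-76.,   1.,  32.]), array([33., -2., 42.])]
t 10.85 tcp_c [-9.1  0.4 31. ] F_c [-5.  -0.1  2.1] w -0.2
```

```bash
python3 -m creep '[{"hand":0,"travel":[0,0.2,0],"angular":[0,0,0]},{"hand":0,"travel":[0,0.3,0],"angular":[0,0,0]},{"hand":0,"travel":[0,0.4,0],"angular":[0,0,0]},{"hand":0,"travel":[0,0.4,0],"angular":[0,0,0]},{"hand":0,"travel":[0,0.4,0],"angular":[0,0,0]}]'; python3 -c "
from h import *
st()"
```

```text
clock: 11.35
eef_pos: [565.6, -118.5, 30.9]
tool_rot: [-3.134, -0.0, -0.627]
force: [4.0, 4.6, 2.6]
width: -0.1
t 11.35 tcp_c [-6.5  0.3 30.9] F_c [-6.1  0.5  2.6] w -0.1
```

```bash
python3 -m creep '[{"hand":0,"travel":[0,0.3,0],"angular":[0,0,0]},{"hand":0,"travel":[0,0.5,0],"angular":[0,0,0]},{"hand":0,"travel":[0,0.6,0],"angular":[0,0,0]},{"hand":0,"travel":[0,0.6,0],"angular":[0,0,0]},{"hand":0,"travel":[0,0.6,0],"angular":[0,0,0]}]'; python3 -c "
from h import *
st()"
```

```text
clock: 11.85
eef_pos: [565.4, -118.6, 31.1]
tool_rot: [-3.128, -0.001, -0.624]
force: [8.6, 10.1, 0.9]
width: 0.1
t 11.85 tcp_c [-6.2  0.3 31.1] F_c [-13.2   0.9   0.9] w 0.1
```

The force jumped to 13 N with no further motion, so the slide is at its stop. I back off slightly and lift clear.

```bash
python3 -m creep '[{"hand":0,"travel":[0,-0.1,-0.1],"angular":[0,0,0]},{"hand":0,"travel":[0,-0.4,-0.4],"angular":[0,0,0]},{"hand":0,"travel":[0,-0.6,-1.5],"angular":[0,0,0]},{"hand":0,"travel":[0,-0.6,-4],"angular":[0,0,0]},{"hand":0,"travel":[0,-0.6,-8],"angular":[0,0,0]},{"hand":0,"travel":[0,-2,-12],"angular":[0,0,0]},{"hand":0,"travel":[0,-6,-15],"angular":[0,0,0]},{"hand":0,"travel":[0,-10,-17],"angular":[0,0,0]},{"hand":0,"travel":[0,-14,-18],"angular":[0,0,0]},{"hand":0,"travel":[0,-18,-18],"angular":[0,0,0]},{"hand":0,"travel":[0,-18,-18],"angular":[0,0,0]},{"hand":0,"travel":[0,-18,-18],"angular":[0,0,0]}]'; python3 - <<'E'
from h import *
st()
for c in("top","scene"): ctrl.get_image(c); print([(n,w2c(r["at"]).round(),round(r["confidence"],2)) for n in("rib","tab_edge","cover","lip_edge","pane_mid","lifter_mid") for r in ctrl.spot_point(c,n)[:1]])
d=ctrl.get_image("scene"); f=d["frame"]; cv2.imwrite("pics/e.png",cv2.resize(f[140:300,210:400,::-1],None,fx=4,fy=3.7,interpolation=cv2.INTER_CUBIC))
E
```

```text
clock: 13.05
eef_pos: [668.4, 25.6, 213.4]
tool_rot: [-3.129, -0.0, -0.623]
force: [-0.1, -0.3, -0.0]
width: 0.0
t 13.05 tcp_c [-183.4   -2.2  213.4] F_c [ 0.3  0.1 -0. ] w 0.0
[('rib', array([ 3., -4., 40.]), 0.88), ('tab_edge', array([47., -2., 39.]), 0.81), ('cover', array([-72.,  -3.,  31.]), 0.69), ('lip_edge', array([37., -1., 48.]), 0.86), ('pane_mid', array([-1., -1., 18.]), 0.94), ('lifter_mid', array([-10.,  72.,  49.]), 0.44)]
[('rib', array([ 5.,  1., 42.]), 0.63), ('tab_edge', array([50.,  3., 30.]), 0.79), ('cover', array([ 4., -0.,  4.]), 0.66), ('lip_edge', array([37.,  0., 42.]), 0.86), ('pane_mid', array([ 0.,  1., 17.]), 0.78), ('lifter_mid', array([-14.,  70.,  40.]), 0.64)]
```

View pics/e.png

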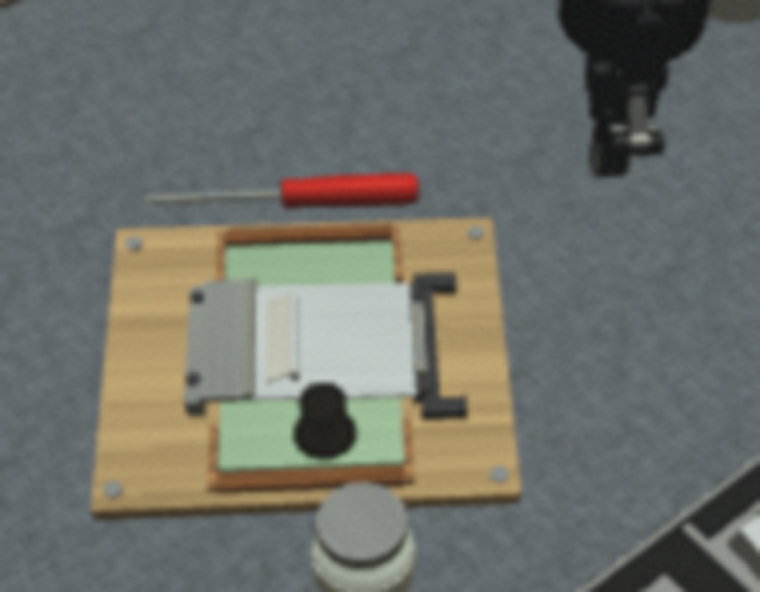

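The tab lies flat with its edge under the lip at x≈255 and the rib at (283,335). The lifter, driver and jar have not moved, and the gripper is clear. I am handing in.

```bash
python3 -c "
from cell import ctrl
print(ctrl.finish_job())"
```

```text
the job is handed in; nothing more can be done
None
```

The tab is folded flat and pushed fully home under the steel lip, and I have handed the job in; no verdict was reported. I used the shut fingertips behind the thumb rib. They folded the tab down, held it flat with about 7 N, then slid it until the force rose to 13 N with no further motion. I then lifted clear.

**Tab:** after I let go, it stayed flat in the last picture with its edge under the lip. The rib was measured at carrier x of 3–5 mm, where about 4 mm is expected when home. The networks put the tab edge at x of 47–50 mm, which is 10–13 mm past their own lip estimate (37 mm), or 14–17 mm past the given 33 mm.

**Everything else:** the networks still found the pane centre within a few millimetres of where it started, and the lifter too. The driver and jar looked unmoved in the picture. I did not re-measure the mug, tape measure, box or tub, and no move passed low near them. The gripper ended about 180 mm above the carrier, with no force on it, at 13 s of the 40 s allowed.

**Disagreements:** a few network readings were wrong and I set them aside. While the arm blocked the top view, it misplaced the rib or tab edge. The last scene view also gave the cover origin at the carrier centre, though the top view put it at x of −72 mm, near the −76 mm expected.

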